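# Tip a culture dish into the well of a sprung transfer tray

## Robot

A 6-joint arm with a two-finger parallel gripper is mounted at the origin on a cart in front of the work surface, level with it; the furniture and walls round the work are solid. World frame = base frame: x ahead of the robot, y to its left, z up, the work surface at z = 0. Lengths are in m, angles in degrees, forces in N, time in s.
With the tool pointing down it reaches from about 0.275 to 0.725 m from the base axis. Payload 5.6 kg.
Tool frame: the origin (TCP) lies on the centre line of the jaws, within the pads' length; the fingertips stand ctrl.finger_overhang ahead of it and the grasp point (between the pads) lies 2 mm behind it (ctrl.finger_overhang is the distance from the TCP to the fingertips, in m); z points along the fingers, y is the line along which they close (so a half turn about z gives the same grasp; the last joint's range is limited). The gripper opens to 85 mm and grips with 20 to 120 N. Pads are 22 mm wide; open, the fingers measure 114 mm over their backs; the gripper's body (76 mm by 85 mm) begins 54 mm behind the grasp point. The pads swing forward as they close: fully open they stand 13 mm farther back than shut.
Start: joints at [-49.813, 14.616, 6.199, 0, -81.583, -16.306], TCP at [0.223, -0.503, 0.248] pointing down, gripper open.
Joint ranges: [-168.99, 168.99], [-69.2, 112.95], [-62.41, 85.93], [-164.36, 98.24], [-168.68, -3.75], [-174.98, 174.98]. Speed limits (degrees/s): [147.25, 147.25, 180, 180, 180, 180].

## Interface

Orientations are given as a 3x3 rotation matrix whose columns are the frame's x, y, z axes.
In Python, from workcell import sensors, optics, ticket, ctrl gives the robot as it stands.
- The arm moves only by the tool drive_tool, never from a script. Its argument "motion" is a list of rows, each an object of numbers: "tx", "ty", "tz": the shift along the tool's x, y, z in m; "spin": the turn about the tool's z in rad. A call has 1 to 12 rows; each row is the pose to reach, as a shift and turn from the pose commanded when the call began, along the tool's axes at that moment; what a row does not reach only later rows make up. A row lasts 1/8 s, in which the tool goes at most 62.5 mm and 10.7 degrees, less where a joint would pass 70% of its speed; a pose out of reach is approached as far as the arm can. A call with a gripper value outside its range is refused whole. "gripper" is the finger opening in m, from 0 to 0.0854, set as the call begins (left out, the last holds). The fingers move at their own pace and stop on an object; the grip force is fixed at half the most. Time passes only in rows, so rows that repeat a pose let the fingers close. It gives the time, the measured TCP pose, the force, the opening and the grip force at its end, in the units of the state.
- sensors.observe(): the state, without advancing time (a new reading comes with each control period).
- optics.grab_frame(name): name is "scene" or "top" or "wrist"; returns a dict with "image" (480x640x3 uint8, blue, green, red), "intrinsics" (3x3 intrinsics, pixels), "k1" (the pictures are not rectified: a ray, as slopes to the right and down, at radius r is drawn at 1 + k1 r^2 times it, then the intrinsics apply), "R" (3x3) and "t" (3): a world point X has camera coordinates R X + t; the wrist camera has in their place "hand_eye" (4x4, takes a point from camera to tool coordinates, whose origin is the TCP and whose axes are the flange's). Camera axes: x right, y down, z forward; pixel columns grow to the right and rows downward; lengths in m; the calibration is good to about 2 mm. A picture is of the moment at which its call begins: read the wrist's pose just before it. There is no depth.
- ticket.sign_off(): hands the job in; it is judged then, once.
The state is a dict: "time": time; "joint_pos": joint angles; "qd": joint speeds; "joint_torque": joint torques, N m; "eef_pos": TCP position; "ee_rot": TCP orientation; "contact_force": force on the tool from outside, world axes, zero at the start; "wrist_torque": the same for the moment, N m; "opening": finger opening in m; "grip_force": force on a finger pad.
Only numpy, scipy, OpenCV 4.12 (cv2) and the standard library are available. Lean on these libraries where they do the work, as an engineer would, in place of code of your own. Each camera call takes 0.05 s, during which the arm holds its last target. There are 200 camera calls.

## Task

Slide the prop block out from under the tray's lip and leave it standing on the bench a few centimetres clear. Then push the lip down until the tray bears firmly on its stop screw, with about 10 N and never more than 16 N because the pivot is delicate, and hold it there until the dish has slid into the well. Ease the tray back up to level without letting it snap, leaving the dish in the well; do not touch the dish, and leave the glassware and the jar where they stand.

Things in the scene. Friction and masses are not known exactly. Their poses are not given: they have to be found in the camera images.
- stand: Grey painted stand fixed to the bench: base plate 116 x 215 x 6 mm and two upright cheeks (inner faces 100 mm apart, 96 mm high) that carry the tray's hinge, 80 mm above the bench. Origin: centre of its underside, on the bench, below the hinge. Its x axis is parallel to the hinge; its -y axis points to the tray end with the well and the lip.
- tray (a joint): Tilt of the bare steel tray, rad: 0 level, held there by a spring; grows as the lip end goes down, 0.21 to 0.31 on the stop. Pushing at the lip takes about 3.5 N at first, 5 to 6 N just before the stop, which feels hard. Let go while tilted, it snaps back. The tray is 80 mm wide, from 108 mm on the stand's +y side to 150 mm (lip edge) on -y; wall tops 14 mm above the hinge axis.
- lip (a point): Middle of the upper face of the press lip, a flat flange 80 mm (along x) by 36 mm, 4 mm thick, outside the well's end wall, rolled edge 1 mm proud. 130 mm from the hinge axis and, with the tray level, at its height (80 mm above the bench). The end wall begins 18 mm inward of this point and rises 14 mm above the lip. Moves with the tray; axes parallel to the stand's when level.
- well (a point): Middle of the well's floor, 69 mm from the hinge axis toward the lip, moving with the tray. The well is 78 mm long by 74 mm wide, 6 mm below the runway floor, end wall 16 mm high. The runway floor lies 4 mm above the hinge axis. Both are slippery: the dish starts to slide between 0.12 and 0.20 rad and may then need 2 to 3 s. Axes parallel to the stand's when level.
- stop: Stop screw with a black rubber dome of 12 mm diameter, standing upright on the stand under the well, 85 mm from the hinge toward the lip; its height is set differently each time. Origin: the top of the dome. The tray's flat underside (6 mm below the hinge axis when level) comes down on it.
- prop: Loose grey upright block, 24 mm (x) by 64 mm (y) by 73 mm tall, about 0.15 kg, dark ribs on its outer part; origin: centre of its underside. Its inner 28 mm or so stand under the lip, 2 mm below it; about 36 mm stick out beyond the lip's edge along its own -y axis, to be gripped from above across the 24 mm. While it is there the tray cannot tip.
- dish: Closed round petri dish, loose, 65 mm diameter and 16 mm high; origin: centre of its underside. It starts on the runway at the end away from the lip.
- flask: Small glass flask, 59 mm wide, 73 mm high, bystander beside the tray on the stand's +x side; origin: centre of its underside.
- beaker: Small low orange-tinted beaker, about 52 mm wide, up to 70 mm high, bystander on the stand's +x side; origin: centre of its underside.
- jar: Small jar with a black screw cap, 50 mm wide, 84 mm high, bystander beyond the end of the tray away from the lip; origin: centre of its underside.
Things that resemble listed ones, but are neither listed nor needed, are in the scene too. There is more than one size of the dish; the job needs the middle-sized.

How it is judged:
By the outcome, as a careful person would: the job done as asked, in the order asked, and still so for the second after the job is handed in, with the robot touching nothing.
It also fails if it takes over 51 s, if anything falls off the work surface, if the arm or the gripper's body presses on something with over 40 N, if the wrist force passes 120 N, or if a joint passes its speed limit or range.

## Working session

There is one attempt and no reset: what is moved stays moved. The work goes in short steps, Python scripts to look and compute and a tool call to move; the robot and the scene stay as the last step left them, time stands still between calls to the robot, and variables do not carry over. Pictures are saved under pics/ and viewed, at most 10 in all, crops included, and the job is handed in when it is done.

Besides the shell and the picture viewer there is one more tool, called by a JSON object that holds its "method" and its "body". drive_tool: Moves the arm, as the interface text tells. Its arguments: {"type":"object","properties":{"motion":{"type":"array"},"gripper":{"type":"number"}},"required":["motion"]}

```bash
mkdir -p pics
python3 - <<'E'
from workcell import sensors, optics, ctrl
import cv2,pickle
print(sensors.observe(), ctrl.finger_overhang)
d={}
for n in("scene","top"):
    f=optics.grab_frame(n);d[n]=f;cv2.imwrite(f"pics/{n}.png",f["image"]);print(n,f["intrinsics"],f["k1"],f["R"],f["t"])
pickle.dump(d,open("f.pkl","wb"))
E
```

```text
{'time': 0.0, 'joint_pos': array([-4.98132943e+01,  1.46536882e+01,  6.13131064e+00, -2.49585088e-02,
       -8.15831696e+01, -1.63066515e+01]), 'qd': array([ 0.00482019, -0.02791701,  0.07561546,  0.00113014,  0.00420407,
       -0.0707333 ]), 'joint_torque': array([-1.55475824e-03, -3.86625624e+01,  2.37941086e+01,  5.36527902e+00,
       -6.10082498e-03, -6.58108959e-06]), 'eef_pos': array([ 0.2225157 , -0.50248107,  0.24740023]), 'ee_rot': array([[-9.14420864e-01, -4.04763813e-01, -8.59494532e-04],
       [-4.04764712e-01,  9.14419317e-01,  1.68535028e-03],
       [ 1.03769596e-04,  1.88901252e-03, -9.99998210e-01]]), 'contact_force': array([-0.59993218,  0.26916853, -0.06688576]), 'wrist_torque': array([-0.02024544,  0.04709258, -0.03676503]), 'grip_force': 0.0, 'opening': 0.08538418338515362} 0.017
scene [[536.18750061   0.         314.67328041]
 [  0.         536.18750061 239.21457666]
 [  0.           0.           1.        ]] 0.03653729572919003 [[-0.53817119 -0.8427036  -0.01491332]
 [-0.61014787  0.40174031 -0.68287942]
 [ 0.58145623 -0.3584067  -0.73037887]] [0.35343356 0.34273677 0.82314838]
top [[497.29995212   0.         326.36144868]
 [  0.         497.29995212 240.56321268]
 [  0.           0.           1.        ]] -0.07279031390213549 [[ 0.01473687 -0.99979344 -0.01399661]
 [-0.9990712  -0.01415648 -0.04069797]
 [ 0.04049142  0.01458338 -0.99907346]] [0.07763291 0.50933279 0.89430022]
```

View pics/scene.png

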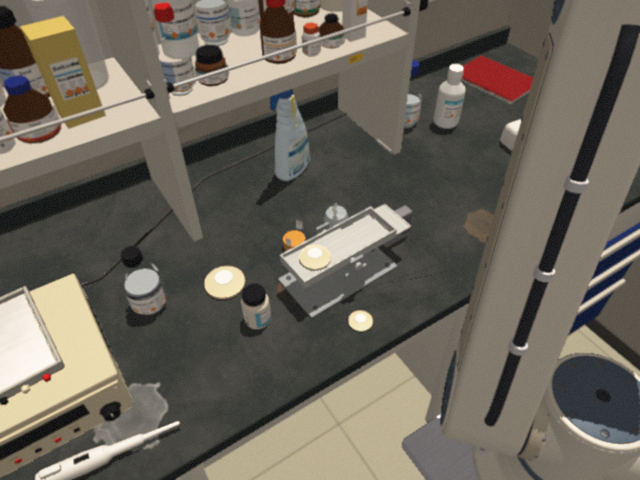

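View pics/top.png

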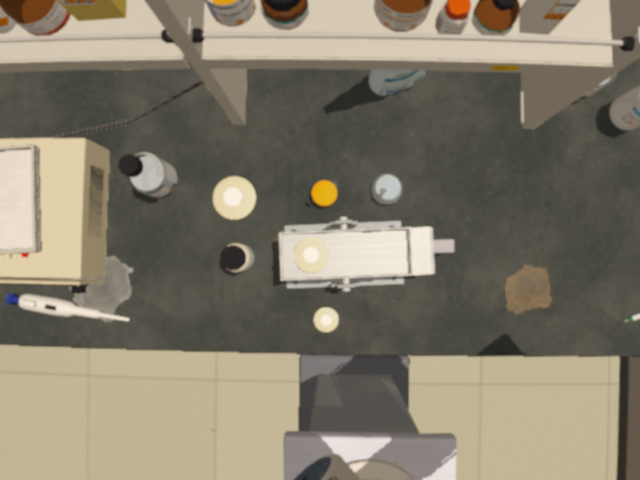

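The tray lies along image columns 278–435 in the top view, with its lip at about (425,251) toward world −y. The prop sticks out at about (444,246) and the dish is at (311,255). I'll enlarge this area.

```bash
cat > h.py <<'E'
import cv2,pickle,numpy as np
def px2w(f,uv,z):
    K=f["intrinsics"];d=(np.array(uv,float)-K[:2,2])/K[0,0]
    r=d.copy()
    for _ in range(20): r=d/(1+f["k1"]*(r@r))
    D=f["R"].T@np.r_[r,1];C=-f["R"].T@f["t"]
    return C+D*(z-C[2])/D[2]
def w2px(f,X):
    c=f["R"]@np.array(X,float)+f["t"];r=c[:2]/c[2];r=r*(1+f["k1"]*(r@r))
    return f["intrinsics"][0,0]*r+f["intrinsics"][:2,2]
E
python3 - <<'E'
import pickle,cv2
d=pickle.load(open("f.pkl","rb"))
cv2.imwrite("pics/c1.png",cv2.resize(d["top"]["image"][210:295,270:470],None,fx=4,fy=4,interpolation=cv2.INTER_CUBIC))
E
```

```text
(no output)
```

View pics/c1.png

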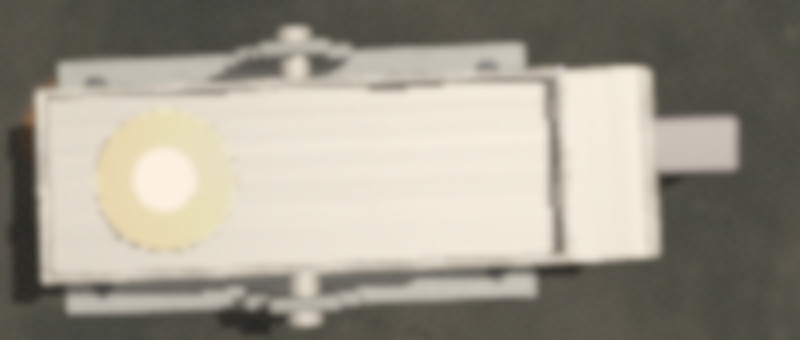

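The enlarged crop shows:
- Lip edge from (652,67) to (660,256).
- Prop end from (738,117) to (738,171).
- Far tray corners at (38,90) and (44,285).
- Hinge pins at (296,50) and (303,300).

Run:
```python
import pickle,numpy as np
from h import *
f=pickle.load(open("f.pkl","rb"))["top"]
P=lambda u,v,z:px2w(f,(270+u/4-.375,210+v/4-.375),z)
for n,u,v,z in[("lipA",652,67,.081),("lipB",660,256,.081),("farA",38,90,.094),("farB",44,285,.094),("pinA",296,50,.08),("pinB",303,300,.08),("pr1",738,117,.073),("pr2",738,171,.073),("pr3",655,119,.073),("pr4",658,172,.073),("dish",165,180,.1)]:
    print(n,P(u,v,z).round(4))
a=(P(652,67,.081)+P(660,256,.081))/2;b=(P(38,90,.094)+P(44,285,.094))/2
d=(a-b)[:2];print(d,np.hypot(*d),np.degrees(np.arctan2(d[1],d[0])))
for n,u,v,z in[("flask",387,188,.05),("beaker",323,193,.06),("smalldish",326,320,.01)]: print(n,px2w(f,(u,v),z).round(3))
```

```text
lipA [ 0.5317 -0.0944  0.081 ]
lipB [ 0.4524 -0.0983  0.081 ]
farA [0.5177 0.1623 0.094 ]
farB [0.4371 0.1583 0.094 ]
pinA [0.5368 0.0554 0.08  ]
pinB [0.4319 0.051  0.08  ]
pr1 [ 0.5116 -0.1328  0.073 ]
pr2 [ 0.4887 -0.1329  0.073 ]
pr3 [ 0.5102 -0.0974  0.073 ]
pr4 [ 0.4878 -0.0988  0.073 ]
dish [0.4811 0.1087 0.1   ]
[ 0.01469729 -0.25664766] 0.25706814156692387 -86.72245498050563
flask [ 0.6  -0.02  0.05]
beaker [0.588 0.091 0.06 ]
smalldish [0.364 0.084 0.01 ]
```

{"method": "drive_tool", "body": {"motion": [{"tx":-0.02,"ty":0.012,"tz":0,"spin":-0.06},{"tx":-0.06,"ty":0.035,"tz":0.01,"spin":-0.18},{"tx":-0.105,"ty":0.061,"tz":0.02,"spin":-0.31},{"tx":-0.15,"ty":0.088,"tz":0.03,"spin":-0.44},{"tx":-0.195,"ty":0.114,"tz":0.045,"spin":-0.57},{"tx":-0.24,"ty":0.14,"tz":0.06,"spin":-0.7},{"tx":-0.285,"ty":0.166,"tz":0.07,"spin":-0.83},{"tx":-0.33,"ty":0.193,"tz":0.08,"spin":-0.96},{"tx":-0.37,"ty":0.216,"tz":0.09,"spin":-1.08},{"tx":-0.395,"ty":0.231,"tz":0.1,"spin":-1.16},{"tx":-0.4085,"ty":0.2386,"tz":0.107,"spin":-1.194},{"tx":-0.4085,"ty":0.2386,"tz":0.107,"spin":-1.194}]}}

```text
time: 1.6
eef_pos: [0.4994, -0.1189, 0.1404]
ee_rot: [[0.04, -0.999, -0.002], [-0.999, -0.04, -0.0], [-0.0, 0.002, -1.0]]
contact_force: [-0.8, -0.0, 0.5]
opening: 0.0856
grip_force: 0.0
```

Run:
```python
from workcell import sensors, optics
import cv2,pickle
s=sensors.observe();f=optics.grab_frame("wrist")
print(s["time"],s["eef_pos"],s["ee_rot"],s["contact_force"],f["hand_eye"],f["k1"],f["intrinsics"])
pickle.dump((s,f),open("w.pkl","wb"));cv2.imwrite("pics/w1.png",f["image"])
```

```text
1.6 [ 0.4993931  -0.11893018  0.14044829] [[ 4.04659712e-02 -9.99179170e-01 -1.86831851e-03]
 [-9.99180914e-01 -4.04660373e-02 -2.42217173e-06]
 [-7.31832628e-05  1.86688621e-03 -9.99998255e-01]] [-0.80027142 -0.03339226  0.46059475] [[ 9.06276323e-04 -9.53858614e-01 -3.00254763e-01  7.83082436e-02]
 [ 9.99999114e-01  5.71741364e-04  1.20202954e-03  9.37630346e-05]
 [-9.74898164e-04 -3.00255586e-01  9.53858287e-01 -1.26643066e-01]
 [ 0.00000000e+00  0.00000000e+00  0.00000000e+00  1.00000000e+00]] -0.03369515379665081 [[371.08448376   0.         313.78308686]
 [  0.         371.08448376 240.69009629]
 [  0.           0.           1.        ]]
```

View pics/w1.png

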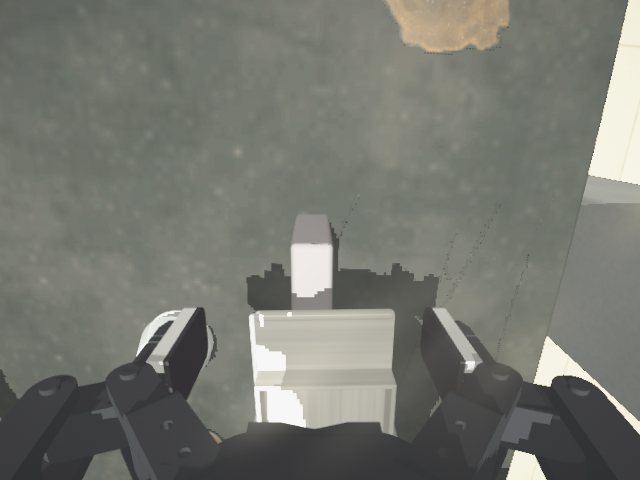

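The wrist view shows the prop's top outer edge at (292,244)–(332,244) and its sides reaching the lip edge at (292,309)–(332,309). The lip edge runs from (250,315) to (394,310), and the end wall top is at about row 385.

Run:
```python
import pickle
from h import *
s,f=pickle.load(open("w.pkl","rb"))
T=np.eye(4);T[:3,:3]=s["ee_rot"];T[:3,3]=s["eef_pos"];M=np.linalg.inv(T@f["hand_eye"]);f["R"]=M[:3,:3];f["t"]=M[:3,3]
for n,u,v,z in[("o1",292,244,.073),("o2",332,244,.073),("i1",292,300,.073),("i2",333,300,.073),("lipA",250,315,.081),("lipB",394,310,.081),("wA",256,386,.094),("wB",395,386,.094)]:
    p=px2w(f,(u,v),z);print(n,p.round(4),(s["ee_rot"].T@(p-s["eef_pos"])).round(4))
```

```text
o1 [ 0.5115 -0.1338  0.073 ] [ 0.0153 -0.0116  0.0674]
o2 [ 0.4895 -0.1346  0.073 ] [0.0153 0.0104 0.0675]
i1 [ 0.5107 -0.0997  0.073 ] [-0.0187 -0.0122  0.0674]
i2 [ 0.487  -0.1007  0.073 ] [-0.0187  0.0115  0.0675]
lipA [ 0.5338 -0.0934  0.081 ] [-0.0241 -0.0355  0.0594]
lipB [ 0.4531 -0.0998  0.081 ] [-0.021   0.0453  0.0595]
wA [ 0.5288 -0.056   0.094 ] [-0.0617 -0.032   0.0464]
wB [ 0.4508 -0.059   0.094 ] [-0.0619  0.0461  0.0465]
```

{"method": "drive_tool", "body": {"motion": [{"tz":0.015},{"tz":0.04},{"tz":0.065},{"tz":0.08},{"tz":0.088},{"tz":0.09},{"tz":0.09}]}}

```text
schema error: expected keys tx, ty, tz, spin
```

{"method": "drive_tool", "body": {"motion": [{"tz":0},{"tz":0},{"tz":0},{"tz":0},{"tz":0},{"tz":0},{"tz":0},{"tz":0}], "gripper": 0.012}}

```text
schema error: expected keys tx, ty, tz, spin
```

{"method": "drive_tool", "body": {"motion": [{"tx":0,"ty":0,"tz":0.015,"spin":0},{"tx":0,"ty":0,"tz":0.04,"spin":0},{"tx":0,"ty":0,"tz":0.065,"spin":0},{"tx":0,"ty":0,"tz":0.08,"spin":0},{"tx":0,"ty":0,"tz":0.088,"spin":0},{"tx":0,"ty":0,"tz":0.09,"spin":0},{"tx":0,"ty":0,"tz":0.09,"spin":0}]}}

```text
time: 2.52
eef_pos: [0.5, -0.1194, 0.0518]
ee_rot: [[0.04, -0.999, 0.001], [-0.999, -0.04, -0.0], [0.0, -0.001, -1.0]]
contact_force: [1.3, -1.0, 0.3]
opening: 0.0853
grip_force: 0.0
```

{"method": "drive_tool", "body": {"motion": [{"tx":0,"ty":0,"tz":0,"spin":0},{"tx":0,"ty":0,"tz":0,"spin":0},{"tx":0,"ty":0,"tz":0,"spin":0},{"tx":0,"ty":0,"tz":0,"spin":0},{"tx":0,"ty":0,"tz":0,"spin":0},{"tx":0,"ty":0,"tz":0,"spin":0},{"tx":0,"ty":0,"tz":0,"spin":0},{"tx":0,"ty":0,"tz":0,"spin":0}], "gripper": 0.012}}

```text
time: 3.52
eef_pos: [0.4998, -0.1194, 0.0515]
ee_rot: [[0.04, -0.999, 0.0], [-0.999, -0.04, -0.0], [0.0, -0.0, -1.0]]
contact_force: [-0.1, -0.2, 4.4]
opening: 0.0235
grip_force: 59.1
```

{"method": "drive_tool", "body": {"motion": [{"tx":0.003,"ty":0,"tz":0,"spin":0},{"tx":0.009,"ty":0,"tz":0,"spin":0},{"tx":0.017,"ty":0,"tz":0,"spin":0},{"tx":0.025,"ty":0,"tz":0,"spin":0},{"tx":0.033,"ty":0,"tz":0,"spin":0},{"tx":0.041,"ty":0,"tz":0,"spin":0},{"tx":0.049,"ty":0,"tz":0,"spin":0},{"tx":0.057,"ty":0,"tz":0,"spin":0},{"tx":0.063,"ty":0,"tz":0,"spin":0},{"tx":0.067,"ty":0,"tz":0,"spin":0},{"tx":0.068,"ty":0,"tz":0,"spin":0},{"tx":0.068,"ty":0,"tz":0,"spin":0}]}}

```text
time: 5.03
eef_pos: [0.5026, -0.1876, 0.0515]
ee_rot: [[0.04, -0.999, 0.001], [-0.999, -0.04, 0.0], [-0.0, -0.001, -1.0]]
contact_force: [0.6, 2.9, 4.9]
opening: 0.0234
grip_force: 59.4
```

{"method": "drive_tool", "body": {"motion": [{"tx":0,"ty":0,"tz":0,"spin":0},{"tx":0,"ty":0,"tz":0,"spin":0},{"tx":0,"ty":0,"tz":0,"spin":0},{"tx":0,"ty":0,"tz":0,"spin":0}], "gripper": 0.05}}

```text
time: 5.52
eef_pos: [0.5022, -0.1874, 0.0511]
ee_rot: [[0.04, -0.999, -0.0], [-0.999, -0.04, 0.0], [-0.0, 0.0, -1.0]]
contact_force: [-0.1, -0.2, -0.7]
opening: 0.0499
grip_force: 0.0
```

{"method": "drive_tool", "body": {"motion": [{"tx":0,"ty":0,"tz":-0.005,"spin":0},{"tx":0,"ty":0,"tz":-0.02,"spin":0},{"tx":0,"ty":0,"tz":-0.045,"spin":0},{"tx":0,"ty":0,"tz":-0.07,"spin":0},{"tx":0,"ty":0,"tz":-0.085,"spin":0},{"tx":0,"ty":0,"tz":-0.09,"spin":0},{"tx":0,"ty":0,"tz":-0.09,"spin":0}]}}

```text
time: 6.4
eef_pos: [0.5022, -0.1872, 0.1411]
ee_rot: [[0.04, -0.999, -0.0], [-0.999, -0.04, 0.0], [-0.0, 0.0, -1.0]]
contact_force: [0.2, 0.6, 0.0]
opening: 0.0498
grip_force: 0.0
```

Run:
```python
from workcell import sensors, optics
import cv2,pickle
s=sensors.observe();f=optics.grab_frame("wrist")
print(s["time"],s["eef_pos"],s["ee_rot"],s["contact_force"])
pickle.dump((s,f),open("w.pkl","wb"));cv2.imwrite("pics/w2.png",f["image"])
```

```text
6.4 [ 0.50216495 -0.18719564  0.14109545] [[ 3.98961631e-02 -9.99203807e-01 -2.21483688e-04]
 [-9.99203792e-01 -3.98962229e-02  2.72725886e-04]
 [-2.81345107e-04  2.10426625e-04 -9.99999938e-01]] [0.23523094 0.63178923 0.00749562]
```

View pics/w2.png

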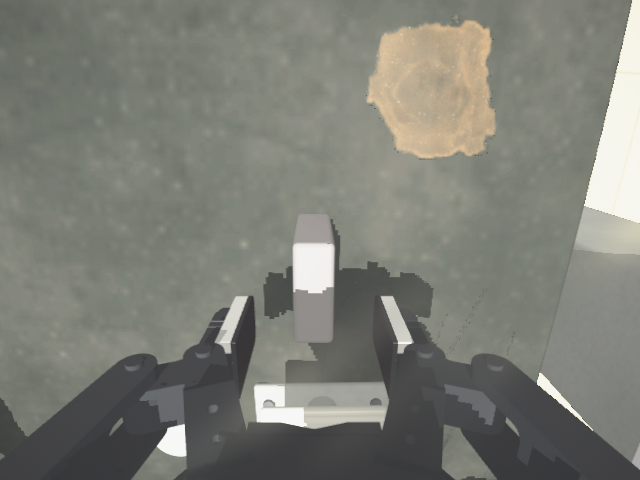

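The prop stands upright, with its top from (293,243) to (334,342). A flange with two holes shows at rows 383–425. I'll check whether that is the lip or the stand's base plate.

Run:
```python
import pickle
from h import *
s,f=pickle.load(open("w.pkl","rb"))
T=np.eye(4);T[:3,:3]=s["ee_rot"];T[:3,3]=s["eef_pos"];M=np.linalg.inv(T@f["hand_eye"]);f["R"]=M[:3,:3];f["t"]=M[:3,3]
for u,v,z in[(293,243,.073),(294,342,.073),(334,342,.073)]: print(px2w(f,(u,v),z).round(4))
for z in(.006,.081): print(w2px(f,(.5327,-.0939,z)),w2px(f,(.4528,-.099,z)))
g=w2px(f,(.5,-.054,.006));print("base",g, px2w(f,(254,383),.006),px2w(f,(254,383),.081),px2w(f,(387,383),.006))
```

```text
[ 0.5139 -0.2024  0.073 ]
[ 0.5118 -0.1396  0.073 ]
[ 0.4877 -0.1406  0.073 ]
[271.02495536 343.76907452] [369.55148395 341.71373501]
[258.10365869 411.45772297] [386.75899689 408.88091058]
base [309.40146483 385.77564499] [ 0.54696736 -0.05483924  0.006     ] [ 0.53500559 -0.11520224  0.081     ] [ 0.43439529 -0.05926467  0.006     ]
```

{"method": "drive_tool", "body": {"motion": [{"tx":-0.01,"ty":0.001,"tz":0,"spin":0},{"tx":-0.03,"ty":0.002,"tz":0,"spin":-0.01},{"tx":-0.055,"ty":0.003,"tz":0,"spin":-0.02},{"tx":-0.08,"ty":0.005,"tz":0,"spin":-0.02},{"tx":-0.1,"ty":0.006,"tz":0,"spin":-0.02},{"tx":-0.108,"ty":0.0063,"tz":0,"spin":-0.02},{"tx":-0.11,"ty":0.0063,"tz":0.005,"spin":-0.02},{"tx":-0.11,"ty":0.0063,"tz":0.018,"spin":-0.02},{"tx":-0.11,"ty":0.0063,"tz":0.031,"spin":-0.02},{"tx":-0.11,"ty":0.0063,"tz":0.037,"spin":-0.02},{"tx":-0.11,"ty":0.0063,"tz":0.039,"spin":-0.02},{"tx":-0.11,"ty":0.0063,"tz":0.039,"spin":-0.02}], "gripper": 0.0}}

```text
time: 7.95
eef_pos: [0.4918, -0.0778, 0.1023]
ee_rot: [[0.06, -0.998, 0.0], [-0.998, -0.06, -0.0], [0.0, -0.0, -1.0]]
contact_force: [0.6, 0.0, 0.5]
opening: 0.0002
grip_force: 0.0
```

Run:
```python
from workcell import sensors, optics
import cv2,numpy as np
s=sensors.observe();print(s["time"],s["eef_pos"],s["contact_force"],s["opening"])
w=optics.grab_frame("wrist")["image"];a=optics.grab_frame("scene")["image"]
a=cv2.resize(a[180:330,250:430],(0,0),fx=3.2,fy=3.2,interpolation=cv2.INTER_CUBIC)[:480]
cv2.imwrite("pics/m3.png",cv2.resize(np.hstack([w[:,150:490],a[:480]]),(0,0),fx=.85,fy=.85))
```

```text
7.95 [ 0.49176658 -0.07777315  0.10233877] [0.60375823 0.04425019 0.48549643] 0.000167107900074839
```

View pics/m3.png

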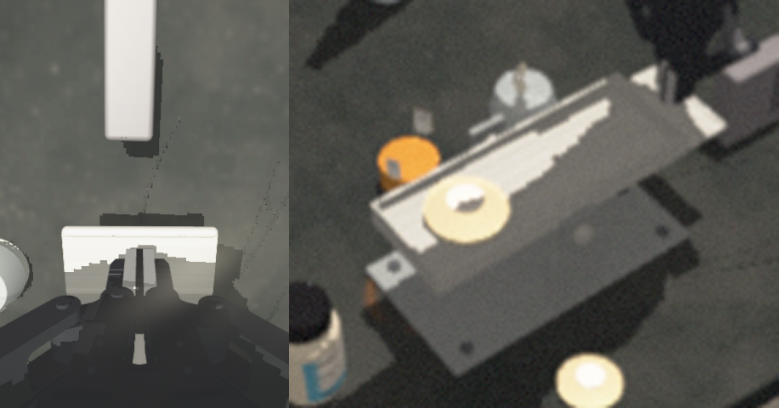

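The fingertips are centred on the lip at left-panel (145,250), and the dish is still at the far end at right-panel (465,205). Now I'll press.

{"method": "drive_tool", "body": {"motion": [{"tx":0,"ty":0,"tz":0.002,"spin":0},{"tx":0,"ty":0,"tz":0.004,"spin":0},{"tx":0,"ty":0,"tz":0.0055,"spin":0},{"tx":0,"ty":0,"tz":0.007,"spin":0},{"tx":0,"ty":0,"tz":0.009,"spin":0},{"tx":0,"ty":0,"tz":0.011,"spin":0},{"tx":0,"ty":0,"tz":0.013,"spin":0},{"tx":0,"ty":0,"tz":0.015,"spin":0},{"tx":0,"ty":0,"tz":0.017,"spin":0},{"tx":0,"ty":0,"tz":0.019,"spin":0},{"tx":0,"ty":0,"tz":0.021,"spin":0},{"tx":0,"ty":0,"tz":0.022,"spin":0}]}}

```text
time: 9.55
eef_pos: [0.492, -0.0775, 0.0803]
ee_rot: [[0.06, -0.998, 0.001], [-0.998, -0.06, 0.0], [-0.0, -0.001, -1.0]]
contact_force: [-1.6, 1.9, 4.4]
opening: -0.0004
grip_force: 2.5
```

{"method": "drive_tool", "body": {"motion": [{"tx":0,"ty":0,"tz":0.001,"spin":0},{"tx":0,"ty":0,"tz":0.002,"spin":0},{"tx":0,"ty":0,"tz":0.003,"spin":0},{"tx":0,"ty":0,"tz":0.004,"spin":0},{"tx":0,"ty":0,"tz":0.005,"spin":0},{"tx":0,"ty":0,"tz":0.006,"spin":0},{"tx":0,"ty":0,"tz":0.006,"spin":0}]}}

```text
time: 10.42
eef_pos: [0.4923, -0.0776, 0.0745]
ee_rot: [[0.06, -0.998, 0.001], [-0.998, -0.06, -0.0], [0.0, -0.001, -1.0]]
contact_force: [-0.4, 2.7, 5.9]
opening: -0.0001
grip_force: 2.4
```

{"method": "drive_tool", "body": {"motion": [{"tx":0,"ty":0,"tz":0.0005,"spin":0},{"tx":0,"ty":0,"tz":0.001,"spin":0}]}}

```text
time: 10.68
eef_pos: [0.4923, -0.0775, 0.0736]
ee_rot: [[0.06, -0.998, 0.001], [-0.998, -0.06, 0.0], [-0.0, -0.001, -1.0]]
contact_force: [-0.0, 1.4, 4.9]
opening: -0.0001
grip_force: 2.6
```

{"method": "drive_tool", "body": {"motion": [{"tx":0,"ty":0,"tz":0.0005,"spin":0},{"tx":0,"ty":0,"tz":0.001,"spin":0}]}}

```text
time: 10.92
eef_pos: [0.4924, -0.0776, 0.0726]
ee_rot: [[0.06, -0.998, 0.002], [-0.998, -0.06, 0.0], [0.0, -0.002, -1.0]]
contact_force: [-0.7, 2.2, 4.9]
opening: 0.0
grip_force: 2.6
```

{"method": "drive_tool", "body": {"motion": [{"tx":0,"ty":0,"tz":0.0005,"spin":0},{"tx":0,"ty":0,"tz":0.001,"spin":0}]}}

```text
time: 11.18
eef_pos: [0.4924, -0.0776, 0.0716]
ee_rot: [[0.06, -0.998, 0.002], [-0.998, -0.06, 0.0], [0.0, -0.002, -1.0]]
contact_force: [-0.0, 2.4, 5.9]
opening: -0.0001
grip_force: 2.6
```

{"method": "drive_tool", "body": {"motion": [{"tx":0,"ty":0,"tz":0.0005,"spin":0},{"tx":0,"ty":0,"tz":0.001,"spin":0}]}}

```text
time: 11.42
eef_pos: [0.4924, -0.0776, 0.0707]
ee_rot: [[0.06, -0.998, 0.002], [-0.998, -0.06, 0.0], [0.0, -0.002, -1.0]]
contact_force: [-0.9, 3.4, 5.8]
opening: 0.0003
grip_force: 2.6
```

{"method": "drive_tool", "body": {"motion": [{"tx":0,"ty":0,"tz":0.0005,"spin":0},{"tx":0,"ty":0,"tz":0.001,"spin":0}]}}

```text
time: 11.68
eef_pos: [0.4924, -0.0776, 0.0697]
ee_rot: [[0.06, -0.998, 0.002], [-0.998, -0.06, 0.0], [0.0, -0.002, -1.0]]
contact_force: [-0.6, 2.6, 6.2]
opening: 0.0001
grip_force: 2.7
```

{"method": "drive_tool", "body": {"motion": [{"tx":0,"ty":0,"tz":0.0005,"spin":0},{"tx":0,"ty":0,"tz":0.001,"spin":0}]}}

```text
time: 11.92
eef_pos: [0.4925, -0.0776, 0.0687]
ee_rot: [[0.06, -0.998, 0.002], [-0.998, -0.06, 0.0], [0.0, -0.002, -1.0]]
contact_force: [-0.7, 2.1, 6.4]
opening: -0.0002
grip_force: 2.7
```

{"method": "drive_tool", "body": {"motion": [{"tx":0,"ty":0,"tz":0.0005,"spin":0},{"tx":0,"ty":0,"tz":0.001,"spin":0}]}}

```text
time: 12.18
eef_pos: [0.4925, -0.0776, 0.0677]
ee_rot: [[0.06, -0.998, 0.002], [-0.998, -0.06, -0.0], [0.0, -0.002, -1.0]]
contact_force: [-0.4, 1.6, 6.7]
opening: -0.0004
grip_force: 2.7
```

{"method": "drive_tool", "body": {"motion": [{"tx":0,"ty":0,"tz":0.0005,"spin":0},{"tx":0,"ty":0,"tz":0.001,"spin":0}]}}

```text
time: 12.42
eef_pos: [0.4925, -0.0776, 0.0668]
ee_rot: [[0.06, -0.998, 0.002], [-0.998, -0.06, -0.0], [0.0, -0.002, -1.0]]
contact_force: [-1.1, 2.2, 6.9]
opening: 0.0002
grip_force: 2.7
```

{"method": "drive_tool", "body": {"motion": [{"tx":0,"ty":0,"tz":0.0005,"spin":0},{"tx":0,"ty":0,"tz":0.001,"spin":0}]}}

```text
time: 12.68
eef_pos: [0.4926, -0.0776, 0.0658]
ee_rot: [[0.06, -0.998, 0.002], [-0.998, -0.06, -0.0], [0.0, -0.002, -1.0]]
contact_force: [-0.7, 2.5, 6.3]
opening: -0.0001
grip_force: 2.8
```

{"method": "drive_tool", "body": {"motion": [{"tx":0,"ty":0,"tz":0.0005,"spin":0},{"tx":0,"ty":0,"tz":0.0005,"spin":0}]}}

```text
time: 12.92
eef_pos: [0.4926, -0.0776, 0.0652]
ee_rot: [[0.06, -0.998, 0.002], [-0.998, -0.06, -0.0], [0.0, -0.002, -1.0]]
contact_force: [-1.2, 2.6, 6.3]
opening: 0.0001
grip_force: 2.6
```

{"method": "drive_tool", "body": {"motion": [{"tx":0,"ty":0,"tz":0.0005,"spin":0},{"tx":0,"ty":0,"tz":0.001,"spin":0}]}}

```text
time: 13.18
eef_pos: [0.4926, -0.0776, 0.0643]
ee_rot: [[0.06, -0.998, 0.002], [-0.998, -0.06, -0.0], [0.0, -0.002, -1.0]]
contact_force: [-0.1, 1.6, 6.0]
opening: -0.0005
grip_force: 2.8
```

{"method": "drive_tool", "body": {"motion": [{"tx":0,"ty":0,"tz":0.0005,"spin":0},{"tx":0,"ty":0,"tz":0.0005,"spin":0}]}}

```text
time: 13.42
eef_pos: [0.4926, -0.0776, 0.0638]
ee_rot: [[0.06, -0.998, 0.002], [-0.998, -0.06, -0.0], [0.0, -0.002, -1.0]]
contact_force: [-0.8, 1.7, 6.0]
opening: -0.0
grip_force: 2.7
```

{"method": "drive_tool", "body": {"motion": [{"tx":0,"ty":0,"tz":0.0005,"spin":0},{"tx":0,"ty":0,"tz":0.0005,"spin":0}]}}

```text
time: 13.68
eef_pos: [0.4926, -0.0776, 0.0633]
ee_rot: [[0.06, -0.998, 0.002], [-0.998, -0.06, -0.0], [0.0, -0.002, -1.0]]
contact_force: [-0.2, 3.2, 6.1]
opening: -0.0003
grip_force: 2.7
```

{"method": "drive_tool", "body": {"motion": [{"tx":0,"ty":0,"tz":0.0005,"spin":0},{"tx":0,"ty":0,"tz":0.001,"spin":0}]}}

```text
time: 13.92
eef_pos: [0.4927, -0.0775, 0.0625]
ee_rot: [[0.06, -0.998, 0.002], [-0.998, -0.06, -0.0], [0.0, -0.002, -1.0]]
contact_force: [-2.0, 3.3, 9.6]
opening: 0.0004
grip_force: 4.2
```

{"method": "drive_tool", "body": {"motion": [{"tx":0,"ty":0,"tz":0.0005,"spin":0},{"tx":0,"ty":0,"tz":0.001,"spin":0}]}}

```text
time: 14.18
eef_pos: [0.4928, -0.0775, 0.0621]
ee_rot: [[0.061, -0.998, 0.003], [-0.998, -0.061, 0.0], [0.0, -0.003, -1.0]]
contact_force: [-3.9, 4.9, 14.7]
opening: -0.0003
grip_force: 6.3
```

{"method": "drive_tool", "body": {"motion": [{"tx":0,"ty":0,"tz":0.0005,"spin":0},{"tx":0,"ty":0,"tz":0.0005,"spin":0}]}}

```text
time: 14.42
eef_pos: [0.4928, -0.0774, 0.0619]
ee_rot: [[0.061, -0.998, 0.003], [-0.998, -0.061, 0.0], [0.0, -0.003, -1.0]]
contact_force: [-4.4, 4.6, 15.8]
opening: -0.0001
grip_force: 6.8
```

I sent too many steps in one batch: the force reached 15.8 N vertically. I'm backing off at once.

{"method": "drive_tool", "body": {"motion": [{"tx":0,"ty":0,"tz":-0.001,"spin":0},{"tx":0,"ty":0,"tz":-0.001,"spin":0}]}}

```text
time: 14.68
eef_pos: [0.4927, -0.0775, 0.0624]
ee_rot: [[0.061, -0.998, 0.003], [-0.998, -0.061, 0.0], [0.0, -0.003, -1.0]]
contact_force: [-1.9, 3.8, 11.2]
opening: 0.0001
grip_force: 4.7
```

Vertical force is now about 11 N. I'll hold here, then check the dish.

{"method": "drive_tool", "body": {"motion": [{"tx":0,"ty":0,"tz":-0.0002,"spin":0},{"tx":0,"ty":0,"tz":-0.0002,"spin":0},{"tx":0,"ty":0,"tz":-0.0002,"spin":0},{"tx":0,"ty":0,"tz":-0.0002,"spin":0},{"tx":0,"ty":0,"tz":-0.0002,"spin":0},{"tx":0,"ty":0,"tz":-0.0002,"spin":0},{"tx":0,"ty":0,"tz":-0.0002,"spin":0},{"tx":0,"ty":0,"tz":-0.0002,"spin":0}]}}

```text
time: 15.68
eef_pos: [0.4927, -0.0775, 0.0625]
ee_rot: [[0.06, -0.998, 0.003], [-0.998, -0.06, -0.0], [0.0, -0.003, -1.0]]
contact_force: [-2.0, 3.6, 10.4]
opening: -0.0
grip_force: 4.3
```

Run:
```python
from workcell import sensors, optics
import cv2,numpy as np
s=sensors.observe();print(s["time"],s["eef_pos"],s["contact_force"])
t=optics.grab_frame("top")["image"];a=optics.grab_frame("scene")["image"]
r=lambda i:cv2.resize(i,(400,400),interpolation=cv2.INTER_CUBIC)
cv2.imwrite("pics/m4.png",np.hstack([r(t[180:340,280:440]),r(a[180:330,270:420])]))
```

```text
15.675 [ 0.49270304 -0.07751726  0.06245973] [-2.04663545  3.5853454  10.38267696]
```

View pics/m4.png

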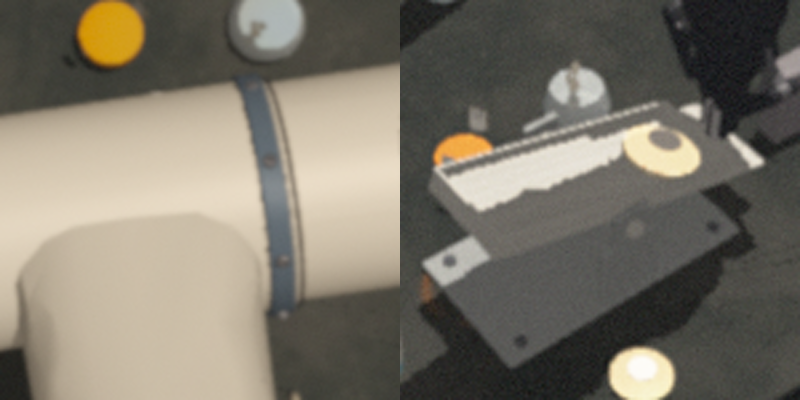

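The tray is tilted on its stop and the dish is at the well end, about (660,150) in the right panel. I'll hold a little longer and check the dish position numerically.

{"method": "drive_tool", "body": {"motion": [{"tx":0,"ty":0,"tz":0,"spin":0},{"tx":0,"ty":0,"tz":0,"spin":0},{"tx":0,"ty":0,"tz":0,"spin":0},{"tx":0,"ty":0,"tz":0,"spin":0},{"tx":0,"ty":0,"tz":0,"spin":0},{"tx":0,"ty":0,"tz":0,"spin":0},{"tx":0,"ty":0,"tz":0,"spin":0},{"tx":0,"ty":0,"tz":0,"spin":0},{"tx":0,"ty":0,"tz":0,"spin":0},{"tx":0,"ty":0,"tz":0,"spin":0},{"tx":0,"ty":0,"tz":0,"spin":0},{"tx":0,"ty":0,"tz":0,"spin":0}]}}

```text
time: 17.27
eef_pos: [0.4927, -0.0775, 0.0625]
ee_rot: [[0.06, -0.998, 0.003], [-0.998, -0.06, -0.0], [0.0, -0.003, -1.0]]
contact_force: [-2.1, 3.4, 10.6]
opening: -0.0003
grip_force: 4.3
```

Run:
```python
from workcell import sensors, optics
from h import *
f=optics.grab_frame("scene")
cv2.imwrite("pics/c5.png",cv2.resize(f["image"][200:270,330:440],None,fx=7,fy=7,interpolation=cv2.INTER_CUBIC))
o=np.array([.4847,.0534,.08]);e=np.array([.057,-.998,0]);t=.285
def W(y,h): return o+e*(y*np.cos(t)-(-h)*np.sin(t)*1)+np.array([0,0,-y*np.sin(t)+h*np.cos(t)])
for y in(62.5,69,75.5,20): print(y,w2px(f,W(y/1e3,.014 if y>30 else .02)))
```

```text
62.5 [364.60041789 233.52124423]
69 [366.99773908 232.79696242]
75.5 [369.37828159 232.07776456]
20 [349.28441149 235.94697575]
```

View pics/c5.png

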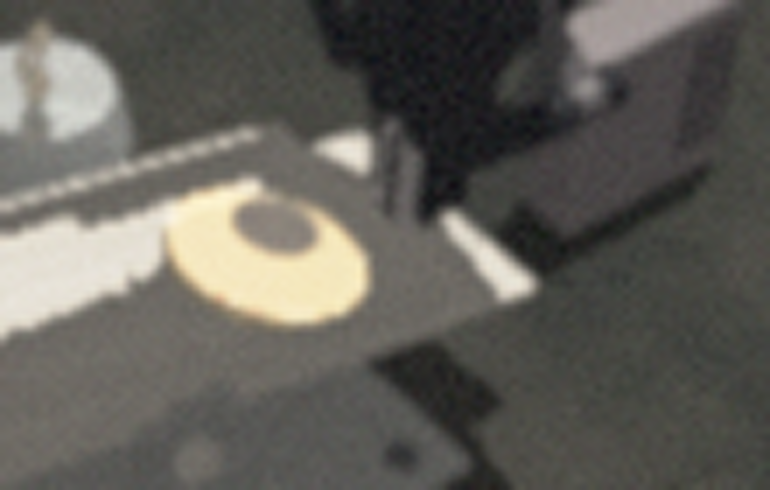

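The dish centre is at crop (268,255), which is image (368,236). That matches the well, so I'm easing the tray up.

{"method": "drive_tool", "body": {"motion": [{"tx":0,"ty":0,"tz":-0.0005,"spin":0},{"tx":0,"ty":0,"tz":-0.001,"spin":0},{"tx":0,"ty":0,"tz":-0.002,"spin":0},{"tx":0,"ty":0,"tz":-0.003,"spin":0},{"tx":0,"ty":0,"tz":-0.004,"spin":0},{"tx":0,"ty":0,"tz":-0.005,"spin":0},{"tx":0,"ty":0,"tz":-0.006,"spin":0},{"tx":0,"ty":0,"tz":-0.007,"spin":0},{"tx":0,"ty":0,"tz":-0.008,"spin":0},{"tx":0,"ty":0,"tz":-0.009,"spin":0},{"tx":0,"ty":0,"tz":-0.01,"spin":0},{"tx":0,"ty":0,"tz":-0.011,"spin":0}]}}

```text
time: 18.82
eef_pos: [0.4915, -0.0776, 0.0725]
ee_rot: [[0.06, -0.998, -0.0], [-0.998, -0.06, -0.0], [0.0, 0.0, -1.0]]
contact_force: [1.6, -3.3, 3.4]
opening: 0.0002
grip_force: 2.4
```

{"method": "drive_tool", "body": {"motion": [{"tx":0,"ty":0,"tz":-0.001,"spin":0},{"tx":0,"ty":0,"tz":-0.002,"spin":0},{"tx":0,"ty":0,"tz":-0.003,"spin":0},{"tx":0,"ty":0,"tz":-0.004,"spin":0},{"tx":0,"ty":0,"tz":-0.005,"spin":0},{"tx":0,"ty":0,"tz":-0.006,"spin":0},{"tx":0,"ty":0,"tz":-0.007,"spin":0},{"tx":0,"ty":0,"tz":-0.008,"spin":0},{"tx":0,"ty":0,"tz":-0.009,"spin":0},{"tx":0,"ty":0,"tz":-0.01,"spin":0},{"tx":0,"ty":0,"tz":-0.011,"spin":0},{"tx":0,"ty":0,"tz":-0.012,"spin":0}]}}

```text
time: 20.32
eef_pos: [0.4915, -0.0776, 0.0845]
ee_rot: [[0.06, -0.998, -0.0], [-0.998, -0.06, 0.0], [-0.0, 0.0, -1.0]]
contact_force: [-0.2, -3.0, 3.5]
opening: -0.0002
grip_force: 2.1
```

{"method": "drive_tool", "body": {"motion": [{"tx":0,"ty":0,"tz":-0.001,"spin":0},{"tx":0,"ty":0,"tz":-0.002,"spin":0},{"tx":0,"ty":0,"tz":-0.003,"spin":0},{"tx":0,"ty":0,"tz":-0.004,"spin":0},{"tx":0,"ty":0,"tz":-0.005,"spin":0},{"tx":0,"ty":0,"tz":-0.006,"spin":0},{"tx":0,"ty":0,"tz":-0.007,"spin":0},{"tx":0,"ty":0,"tz":-0.008,"spin":0},{"tx":0,"ty":0,"tz":-0.009,"spin":0}]}}

```text
time: 21.45
eef_pos: [0.4916, -0.0776, 0.0935]
ee_rot: [[0.06, -0.998, -0.0], [-0.998, -0.06, 0.0], [-0.0, 0.0, -1.0]]
contact_force: [-0.7, -1.9, 4.3]
opening: 0.0001
grip_force: 1.8
```

{"method": "drive_tool", "body": {"motion": [{"tx":0,"ty":0,"tz":-0.0005,"spin":0},{"tx":0,"ty":0,"tz":-0.001,"spin":0},{"tx":0,"ty":0,"tz":-0.0015,"spin":0},{"tx":0,"ty":0,"tz":-0.002,"spin":0},{"tx":0,"ty":0,"tz":-0.0025,"spin":0},{"tx":0,"ty":0,"tz":-0.003,"spin":0},{"tx":0,"ty":0,"tz":-0.0035,"spin":0},{"tx":0,"ty":0,"tz":-0.004,"spin":0},{"tx":0,"ty":0,"tz":-0.0045,"spin":0},{"tx":0,"ty":0,"tz":-0.005,"spin":0},{"tx":0,"ty":0,"tz":-0.0055,"spin":0},{"tx":0,"ty":0,"tz":-0.006,"spin":0}]}}

```text
time: 22.95
eef_pos: [0.4916, -0.0776, 0.0994]
ee_rot: [[0.06, -0.998, -0.0], [-0.998, -0.06, 0.0], [-0.0, 0.0, -1.0]]
contact_force: [0.5, 0.2, -0.1]
opening: 0.0004
grip_force: 0.0
```

Contact is released. I'll raise the arm clear and move back over the prop, then look from above.

{"method": "drive_tool", "body": {"motion": [{"tx":0,"ty":0,"tz":-0.01,"spin":0},{"tx":0,"ty":0,"tz":-0.035,"spin":0},{"tx":0,"ty":0,"tz":-0.07,"spin":0},{"tx":0.02,"ty":0,"tz":-0.1,"spin":0},{"tx":0.06,"ty":0,"tz":-0.12,"spin":0},{"tx":0.1,"ty":0,"tz":-0.13,"spin":0},{"tx":0.145,"ty":0,"tz":-0.14,"spin":0},{"tx":0.19,"ty":0,"tz":-0.14,"spin":0},{"tx":0.23,"ty":0,"tz":-0.14,"spin":0},{"tx":0.25,"ty":0,"tz":-0.14,"spin":0},{"tx":0.25,"ty":0,"tz":-0.14,"spin":0},{"tx":0.25,"ty":0,"tz":-0.14,"spin":0}]}}

```text
time: 24.45
eef_pos: [0.5067, -0.3264, 0.2398]
ee_rot: [[0.061, -0.998, 0.0], [-0.998, -0.061, 0.0], [-0.0, -0.0, -1.0]]
contact_force: [0.8, -0.1, 0.1]
opening: -0.0003
grip_force: 0.0
```

Run:
```python
from workcell import sensors, optics
import cv2,numpy as np
s=sensors.observe();print(s["time"],s["eef_pos"],s["contact_force"])
t=optics.grab_frame("top")["image"];a=optics.grab_frame("scene")["image"]
r=lambda i:cv2.resize(i,(400,400),interpolation=cv2.INTER_CUBIC)
cv2.imwrite("pics/m6.png",np.hstack([r(t[150:350,270:470]),r(a[180:330,290:440])]))
```

```text
24.45 [ 0.50673794 -0.3264079   0.23979022] [ 0.77700854 -0.07324075  0.11154714]
```

View pics/m6.png

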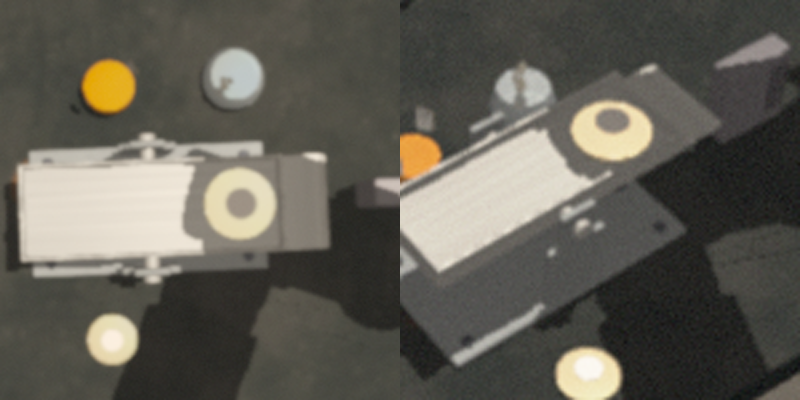

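The dish lies in the well at left-panel (240,203). The tray is level again, the prop stands clear at (375,192), and the flask, beaker and small dish haven't moved.

```bash
python3 -c "
from workcell import ticket
print(ticket.sign_off())"
```

```text
the job is handed in; nothing more can be done
None
```

The job is handed in at about 24.5 s with the prop standing about 4 cm clear, the dish in the well and the tray eased back to level, but while finding the stop the press briefly read 15.8 N vertically (about 17 N counting sideways force), so the 16 N limit may have been exceeded before I backed off and held at about 10.5 N.

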